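Start the clamp screw square with the socket key

ROBOT

A 7-joint arm with a two-finger parallel gripper is mounted at the origin on the work surface. World frame = base frame: x ahead of the robot, y to its left, z up, the work surface at z = 0. Lengths are in m, angles in rad, forces in N, time in s.
With the tool pointing down it reaches from about 0.425 to 0.925 m from the base axis. Payload 6.8 kg.
Tool frame: the origin (TCP) lies at the very end of the fingers, on their centre line; the grasp point (between the pads) lies 19 mm behind it (r.grip_depth is the distance from the TCP to the grasp point, in m); z points along the fingers, y is the direction in which the jaws open and shut (so a half turn about z gives the same grasp; the last joint's range is limited). The gripper opens to 85 mm and grips with 20 to 120 N. Pads are 22 mm wide; open, the fingers measure 114 mm over their backs; the gripper's body (76 mm by 85 mm) begins 54 mm behind the grasp point. The pads swing forward as they close: fully open they stand 13 mm farther back than shut.
Start: joints at [-1.225, 0.477, 0.022, 1.555, -0.011, 1.109, -0.083], TCP at [0.296, 0.607, 0.231] pointing down, gripper open.
Joint ranges: [-2.96, 2.96], [-0.34, 2.1], [-1.41, 1.46], [0.24, 2.44], [-1.37, 4.51], [0.17, 1.92], [-2.96, 2.96]. Speed limits (rad/s): [2.39, 2.39, 3.14, 3.14, 3.14, 3.14, 3.14].

INTERFACE

Orientations are given as a rotation vector (axis times angle).
In Python, from bench import r, grab_frame gives the robot as it stands. The module is installed in compiled form; this text tells all that it offers.
- The arm moves only by the tool play_rows, never from a script. Its argument "increments" is a list of rows, each a list of 7 numbers: the shift along the tool's x, y, z in mm, then the turn, a rotation vector about the tool's x, y, z in rad, then the closure in counts, from 0 (fully open) to 255 (shut). In form: [[tx, ty, tz, rx, ry, rz, claw], ...]. A call has 1 to 5 rows; each row shifts and turns the pose as measured when the row begins, along the tool's axes as they then stand; what a row does not reach is not made up. A row lasts 1/10 s, in which the tool goes at most 50 mm and 8.59 degrees, less where a joint would pass 70% of its speed; a pose out of reach is approached as far as the arm can. A call is refused whole if a number of a shift passes 50 or a number of a turn 0.15, either way. A call with a gripper value outside its range is refused whole. The fingers move at their own pace and stop on an object; "force" is the grip in N (left out, the last holds). Time passes only in rows, so rows that do not move let the fingers close. It gives the time, the measured TCP pose, the force and the opening at its end, in the units of the state.
- r.get_obs(): the state, without advancing time (a new reading comes with each control period).
- grab_frame(name): name is "scene" or "top"; returns a dict with "color" (480x640x3 uint8, blue, green, red), "depth" (480x640 float32, m along the optical axis (not along the pixel's ray), 0 where there is no reading), "K" (3x3 intrinsics, pixels), "T" (4x4, takes a point from camera to world coordinates). Camera axes: x right, y up, looking along -z (the intrinsics and any distortion apply to the point x, -y, -z); pixel columns grow to the right and rows downward; lengths in m; the calibration is good to about 2 mm. A picture is of the moment at which its call begins.
- r.hand_in(): hands the job in, once; it reports no verdict.
The state is a dict: "clock": time; "joints": joint angles; "qvel": joint speeds; "tau": joint torques, N m; "tcp_pos": TCP position; "orientation": TCP orientation; "contact_force": force on the tool from outside, world axes, zero at the start; "moment": the same for the moment, N m; "grip_width": finger opening in m.
Only numpy, scipy, OpenCV 4.12 (cv2) and the standard library are available. Lean on these libraries where they do the work, as an engineer would, in place of code of your own. Each camera call takes 0.05 s, during which the arm holds its last target.

TASK

The square-headed clamp screw in the bridge over the disc stack is only sitting in its thread, loose and leaning. Take the orange key from its blue stand, set its socket fully down over the screw head, bring the screw upright, press the key down gently and steadily (about 10 N) and, keeping it upright and fully down on the head while the screw draws in, turn the screw clockwise a good quarter turn. Then let go, leaving the key standing upright on the screw, and leave everything else on the table where it is.

Things in the scene. Friction and masses are not known exactly. Their poses are not given: they have to be found in the camera images.
- key: Loose key (0.25 kg), stands upright, 115 mm tall. Origin at the centre of its underside (the socket's mouth), z up along the key. From 0 to 30 mm a steel block 30 x 30 mm, its sides along x and y, with a square socket open downwards: 19.6 mm wide (sides along x and y), 13 mm deep, mouth flared 2 mm over the lowest 3 mm. Then a 17 mm round stem to 46 mm, then an orange flat-sided grip from 45 to 115 mm, 38 mm along x and 24 mm along y: grip it across y.
- key_grip (a point): Point on the key's axis 85 mm above its underside, mid-grip; axes as the key's.
- key_floor (a point): Centre of the closed end (floor) of the key's socket, 13 mm above the key's underside; axes as the key's. It meets screw_head when the key is fully down.
- stand: Fixed blue block 90 x 90 x 30 mm, origin at the centre of its underside, with a 31 mm square pocket 24 mm deep in which the key stands (key's underside 6 mm above the table).
- fixture: Fixed clamp: grey base 110 x 180 x 12 mm (x, y, z), origin at the centre of its underside; two posts carry a green bridge 42 x 180 mm (along y) whose top is 80 mm up, with a brass threaded boss, 38 mm across, to 90 mm up in its middle; disc stack beneath. The posts' nuts reach 86 mm up at y = +-76 mm.
- screw: The clamp screw. Origin on the boss's axis 88 mm above the table when turn = 0 (it sinks with turning); the screw leans about this point, at the start by 3 to 8 degrees, stays as it is left, and can be brought upright slowly (a viscous drag of about 1 N m per rad/s, some 3 N at the head for 0.1 rad/s). z is the screw's axis. 15 mm round shank, then a square head 18 x 18 mm (sides along x and y) from 16 to 30 mm along z.
- screw_head (a point): Centre of the top face of the screw's square head, 30 mm along z from the screw's origin; axes as the screw's.
- screw_turn (a joint): Turn of the screw (rad), growing clockwise seen from above. 0 to 0.25 at the start, stop at 2.4. About 0.15 N m of friction. A steep multi-start thread: the screw sinks by some 5 to 8 mm in a quarter turn. The socket has about 0.1 rad of play on the head each way.
- stack_a: Loose stack of pink and grey ring discs, 84 mm across, 88 mm tall; origin at the centre of its underside. Bystander, leave alone.
- stack_b: Loose stack of the same discs, 56 mm tall; origin at the centre of its underside. Bystander, leave alone.
- stack_c: Loose stack of the same discs, 36 mm tall; origin at the centre of its underside. Bystander, leave alone.
- disc: Two loose discs, 84 mm across, 8 mm thick; origin at the centre of its underside. Bystander, leave alone.
- glue: White bottle with red cap, 56 mm across, 120 mm tall; origin at the centre of its underside. Bystander, leave alone.
- cup: Blue cup, 72 mm across, 85 mm tall; origin at the centre of its underside. Bystander, leave alone.
- notebook: Red notebook 150 x 100 x 14 mm; origin at the centre of its underside. Bystander, leave alone.
Not all that is in view belongs to the job. There is more than one size of the key; the job needs the larger. Of the things that look like the stand, take the one that is farthest to the robot's right at the start.

How it is judged:
On the way, in this order (a step that is already met when the one before it is completed fails the run):
1. the key is lifted clear of its stand (height (world z) of key above 0.045 m and horizontal distance between key and stand below 0.06 m), for 0.1 s.
2. before the first turn, the key is fully down on the screw head, pressed on it with more than 5 N, key and screw upright within 4 degrees (z of screw_head in the frame of key_floor above -0.0025 m and horizontal distance between screw_head and key_floor below 0.004 m and angle between screw's own z axis and vertical below 0.07 rad and angle between key's own z axis and vertical below 0.08 rad and contact force between key and screw above 5 N and value of joint screw_turn below 0.5 rad), for 0.2 s.
3. the screw is turned in to at least 1.15 rad with the key fully down on it, still pressed with more than 5 N, and the screw upright within 4 degrees (z of screw_head in the frame of key_floor above -0.0025 m and horizontal distance between screw_head and key_floor below 0.004 m and angle between screw's own z axis and vertical below 0.07 rad and angle between key's own z axis and vertical below 0.08 rad and contact force between key and screw above 5 N and value of joint screw_turn above 1.15 rad), for 0.1 s.
At the end, for the whole second after the job is handed in: The screw is turned in to at least 1.15 rad, upright within 4 degrees, and the released key stands still on its head, upright within 4.5 degrees and fully down (socket floor within 2.5 mm of the head's top) (value of joint screw_turn above 1.15 rad and z of screw_head in the frame of key_floor above -0.0025 m and horizontal distance between screw_head and key_floor below 0.004 m and angle between screw's own z axis and vertical below 0.07 rad and angle between key's own z axis and vertical below 0.08 rad and linear speed of key below 0.02 m/s and velocity of joint screw_turn below 0.05 rad/s and contact force between the fingers and key below 0.1 N); the robot touches nothing.
It fails at once if the key presses or strikes the screw with more than 40 N (sum over its contacts) (contact force between key and screw above 40 N).
It fails at once if the screw is turned while leaning more than 4 degrees (cross-threaded) (value of joint screw_turn above 0.5 rad and angle between screw's own z axis and vertical above 0.07 rad).
It fails at once if the socket rides up more than 2 mm off the head while the screw is being turned in (value of joint screw_turn between 0.5 and 1.15 rad and z of screw_head in the frame of key_floor below -0.002 m).
It fails at once if the screw is handled with the fingers instead of the key (contact force between the fingers and screw above 2 N).
It fails at once if a bystander is knocked aside by more than 2 cm (distance of any of stack_a, stack_b, stack_c, disc, glue, cup, notebook from where it was at the start of the episode above 0.02 m).
It also fails if it takes over 72 s, if anything falls off the work surface, if the arm or the gripper's body presses on something with over 40 N, if the wrist force passes 120 N, or if a joint passes its speed limit or range.

## Working session

There is one attempt and no reset: what is moved stays moved. The work goes in short steps, Python scripts to look and compute and a tool call to move; the robot and the scene stay as the last step left them, time stands still between calls to the robot, and variables do not carry over. Pictures are saved under pics/ and viewed, and the job is handed in when it is done.

Besides the shell and the picture viewer there is one more tool, called after "Call:" as name(argument=value, ...) on one line, values as JSON. play_rows: Moves the arm, as the interface text tells. Its arguments: {"type":"object","properties":{"increments":{"type":"array","items":{"type":"array","items":{"type":"number"}}},"force":{"type":"number"}},"required":["increments"]}

```bash
mkdir -p pics; python3 - <<'E'
from bench import r, grab_frame
import cv2,numpy as np
o=r.get_obs();print(o)
for n in("scene","top"):
    f=grab_frame(n);cv2.imwrite(f"pics/{n}0.png",f["color"]);np.savez(f"{n}0.npz",**f);print(n,f["K"],f["T"],f.keys())
E
```

```text
{'clock': 0.0, 'joints': array([-1.22513861,  0.47779717,  0.0223555 ,  1.55647625, -0.01152999,
        1.10929229, -0.08309266]), 'qvel': array([ 0.00028698, -0.00112592,  0.00012589, -0.00042252, -0.00030818,
        0.00097977, -0.0014537 ]), 'tau': array([ 1.56475317e-04, -5.96471000e+01,  1.60806734e+00, -2.81188631e+01,
        1.25275698e-02,  9.50299582e-03,  2.82631220e-06]), 'tcp_pos': array([0.29563432, 0.60614401, 0.23031751]), 'orientation': array([-7.06592284e-01, -3.06079130e+00,  2.85940214e-03]), 'contact_force': array([-0.00580766,  0.23059216,  0.30130736]), 'moment': array([ 0.02520032, -0.00380876,  0.0450846 ]), 'grip_width': 0.08517940678130535}
scene [[603.814365     0.         311.22471563]
 [  0.         603.814365   242.02844784]
 [  0.           0.           1.        ]] [[ 8.28186022e-01 -4.80044999e-01  2.89248530e-01  8.60498592e-01]
 [ 5.60452892e-01  7.08734779e-01 -4.28471200e-01 -5.65342682e-01]
 [ 6.84963757e-04  5.16964033e-01  8.56006845e-01  1.25481600e+00]
 [ 0.00000000e+00  0.00000000e+00  0.00000000e+00  1.00000000e+00]] dict_keys(['color', 'depth', 'K', 'T'])
top [[613.68458941   0.         329.95140657]
 [  0.         613.68458941 236.20066631]
 [  0.           0.           1.        ]] [[-1.85350222e-02  9.94587375e-01 -1.02237007e-01  3.18689085e-01]
 [-9.99827687e-01 -1.83331408e-02  2.91399401e-03  4.20498653e-03]
 [ 1.02389621e-03  1.02273401e-01  9.94755801e-01  1.52660444e+00]
 [ 0.00000000e+00  0.00000000e+00  0.00000000e+00  1.00000000e+00]] dict_keys(['color', 'depth', 'K', 'T'])
```

View pics/scene0.png

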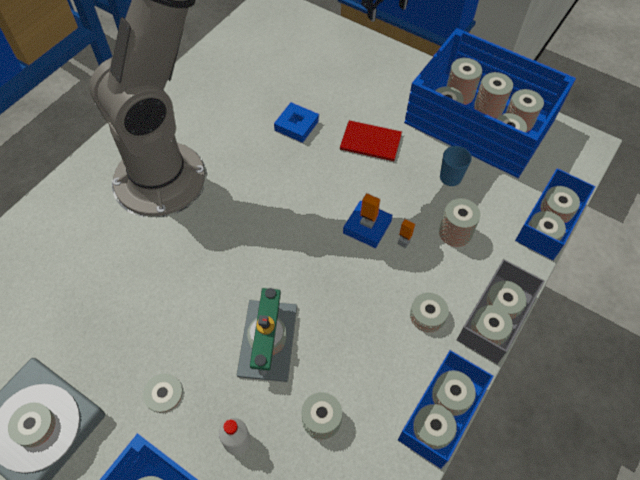

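View pics/top0.png

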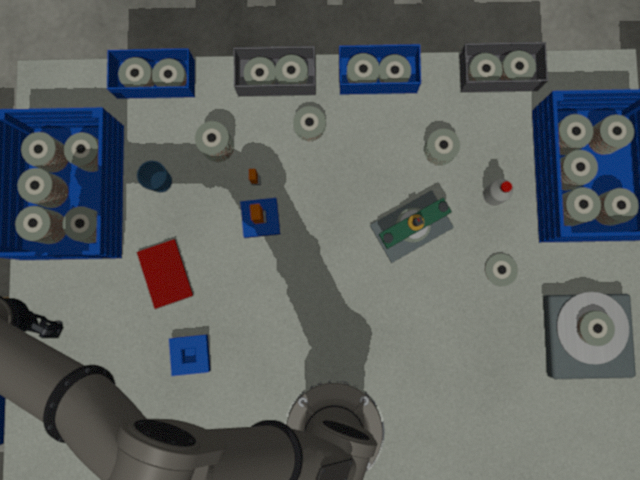

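The top view has two stand-like blue blocks: one at (260,216) holding an orange key, and an empty one at (190,354). The robot's right is image right, so the block at (260,216) is the stand. There are two orange keys, a large one in that stand and a small one on the table at (253,176). I'll check this in an enlarged crop.

```bash
cat > h.py <<'E'
import numpy as np,cv2
def ray(f,u,v):
    K,T=f["K"],f["T"]
    d=np.array([(u-K[0,2])/K[0,0],-(v-K[1,2])/K[1,1],-1.0]);return T[:3,3],T[:3,:3]@d
def onz(f,u,v,z):
    o,d=ray(f,u,v);return o+d*(z-o[2])/d[2]
def proj(f,p):
    q=f["T"][:3,:3].T@(np.asarray(p)-f["T"][:3,3]);K=f["K"]
    return K[0,0]*q[0]/-q[2]+K[0,2],K[1,1]*q[1]/q[2]+K[1,2]
def cloud(f):
    v,u=np.mgrid[0:480,0:640];K=f["K"];z=f["depth"]
    P=np.stack([(u-K[0,2])/K[0,0]*z,-(v-K[1,2])/K[1,1]*z,-z],-1)
    return P@f["T"][:3,:3].T+f["T"][:3,3]
E
python3 - <<'E'
import cv2,numpy as np
t=cv2.imread('pics/top0.png');s=cv2.imread('pics/scene0.png')
def c(i,x,y,w,h,k):return cv2.resize(i[y:y+h,x:x+w],None,fx=k,fy=k,interpolation=cv2.INTER_CUBIC)
cv2.imwrite('pics/c1.png',np.hstack([c(t,230,160,60,80,6),c(s,335,185,60,80,6)]))
cv2.imwrite('pics/c2.png',np.hstack([c(t,365,180,95,90,4),c(s,225,280,95,105,4)[:360]]))
E
```

```text
(no output)
```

View pics/c1.png

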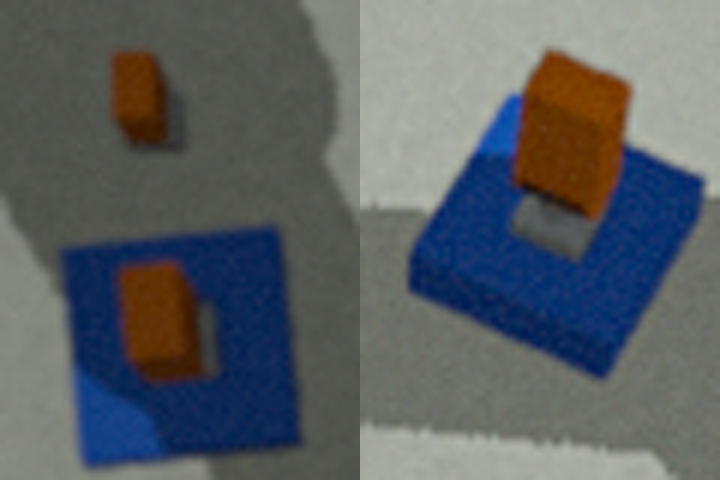

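View pics/c2.png

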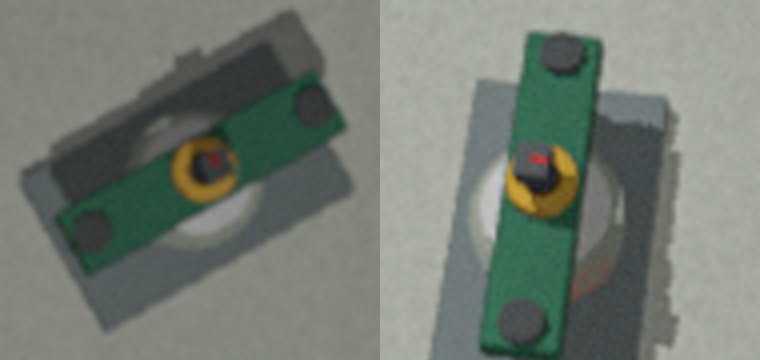

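The crop shows the large key (38 mm grip and steel block) in the blue stand at (260,216). The small one stands loose at (253,176). The screw head, with its red mark, is at about (417,221) and leans towards the lower right in the top view. Measuring next.

```bash
python3 - <<'E'
import cv2,numpy as np
from h import *
F={n:dict(np.load(n+'0.npz')) for n in('scene','top')}
def rect(P,name):
    (c,s,a)=cv2.minAreaRect((P[:,:2]*1000).astype(np.float32));print(name,len(P),'c',np.round(c,1),'size',np.round(s,1),'ang',round(a,1))
for n,f in F.items():
    C=cloud(f);b,g,R=[f['color'][...,i].astype(int) for i in range(3)]
    hsv=cv2.cvtColor(f['color'],cv2.COLOR_BGR2HSV);H=hsv[...,0].astype(int);S=hsv[...,1]
    x,y,z=C[...,0],C[...,1],C[...,2]
    ok=f['depth']>0
    near=lambda px,rr:(np.hypot(x-px[0],y-px[1])<rr)&ok
    # key approx
    kx=onz(f,*((260,216) if n=='top' else (368,222)),0.05);
    sx=onz(f,*((417,221) if n=='top' else (264,325)),0.1);print(n,kx,sx)
    blue=(H>100)&(H<130)&(S>120)&near(kx,.09); P=C[blue]; print('blue z med',np.median(P[:,2]));rect(P[abs(P[:,2]-.03)<.006],'stand top')
    org=(H<18)&(S>150)&near(kx,.07)&(z>.05);P=C[org];print('org z',np.percentile(P[:,2],[2,50,90,98]));rect(P[P[:,2]>.113],'key top')
    gr=(H>60)&(H<90)&(S>80)&near(sx,.12);P=C[gr];print('green z',np.median(P[:,2]));rect(P[abs(P[:,2]-.08)<.006],'bridge')
    hd=near(sx,.03)&(z>.105);P=C[hd];print('head z',np.percentile(P[:,2],[5,50,95]),np.mean(P,0));rect(P,'head');
    P=P[P[:,2]>.11];rect(P,'headtop');print(P.mean(0))
    red=(hsv[...,2]>90)&((H<8)|(H>172))&(S>120)&near(sx,.04);vv,uu=np.nonzero(red);print('red',uu.mean(),vv.mean(),C[red].mean(0))
    ye=(H>15)&(H<30)&(S>120)&near(sx,.05);P=C[ye];print('yellow',np.median(P[:,2]));P=P[abs(P[:,2]-.09)<.006];print(cv2.minEnclosingCircle((P[:,:2]*1000).astype(np.float32)))
E
```

```text
scene [0.53401395 0.15955936 0.05      ] [ 0.50168712 -0.20753828  0.1       ]
blue z med 0.029861417579296612
stand top 835 c [527.4 172.6] size [91.1 93.7] ang 5.3
org z [0.06058232 0.10556347 0.1228811  0.12464298]
key top 152 c [527.8 171.7] size [26.4 38.8] ang 88.3
green z 0.08023554738424055
bridge 1040 c [ 500.7 -203.7] size [ 42.4 179.4] ang 28.8
head z [0.10690526 0.11698093 0.12146061] [ 0.49978968 -0.20591011  0.11634225]
head 104 c [ 499.  -205.4] size [20.1 19.2] ang 25.2
headtop 94 c [ 498.6 -205.6] size [19.3 19.2] ang 25.2
[ 0.4993179  -0.20589819  0.11732605]
red 264.5 319.5 [ 0.50134944 -0.20320864  0.11932094]
yellow 0.09012488238001182
((500.1245422363281, -202.56480407714844), 19.250009536743164)
top [0.52284884 0.16869135 0.05      ] [ 0.49735066 -0.20457708  0.1       ]
blue z med 0.028447677692523987
stand top 874 c [523.  172.6] size [90.2 88.5] ang 5.6
org z [0.06921396 0.11780644 0.12213891 0.12387155]
key top 146 c [522.4 172.3] size [37.  21.4] ang 5.6
green z 0.07869714830341046
bridge 765 c [ 496.3 -201.9] size [ 41.2 178.2] ang 28.1
head z [0.10887804 0.11615765 0.12057429] [ 0.4946659  -0.2044229   0.11581634]
head 70 c [ 494.9 -204.5] size [18.3 19.3] ang 26.0
headtop 65 c [ 494.8 -204.8] size [17.8 18.9] ang 25.2
[ 0.49442218 -0.20485677  0.11641264]
red 418.3333333333333 219.66666666666666 [ 0.49823211 -0.205231    0.11733568]
yellow 0.08807684045422359
((496.2717590332031, -201.80661010742188), 18.599210739135742)
```

```bash
cat >> h.py <<'E'
from scipy.spatial.transform import Rotation as Ro
def state(r):
    o=r.get_obs();R=Ro.from_rotvec(o['orientation']);
    y=R.as_matrix()[:,1];z=R.as_matrix()[:,2]
    print('t',round(o['clock'],2),'tcp',np.round(o['tcp_pos']*1e3,1),'jaw az',round(np.degrees(np.arctan2(y[1],y[0])),2),'z',np.round(z,4),'F',np.round(o['contact_force'],1),'M',np.round(o['moment'],2),'w',round(o['grip_width']*1e3,1),'q7',round(o['joints'][6],2),'q',np.round(o['joints'],2));return o
def down(az,tiltvec=(0,0)):
    a=np.radians(az);y=np.array([np.cos(a),np.sin(a),0]);z=np.array([0,0,-1.]);x=np.cross(y,z)
    return Ro.from_rotvec([tiltvec[0],tiltvec[1],0])*Ro.from_matrix(np.stack([x,y,z],1))
def togo(r,p,R):
    o=state(r);R0=Ro.from_rotvec(o['orientation'])
    print('shift mm',np.round(R0.inv().apply(np.array(p)-o['tcp_pos']*1e3),1),'turn',np.round((R0.inv()*R).as_rotvec(),3))
E
python3 - <<'E'
from h import *
from bench import r
togo(r,[525,172.6,175],down(95.5))
E
```

```text
t 0.1 tcp [295.7 606.2 230.4] jaw az 64.0 z [-6.0e-04 -1.5e-03 -1.0e+00] F [ 0.4  0.3 -0.1] M [ 0.03  0.07 -0.04] w 85.5 q7 -0.08 q [-1.23  0.48  0.02  1.56 -0.01  1.11 -0.08]
shift mm [-396.2 -289.1   55.9] turn [-0.002 -0.    -0.55 ]
```

Call:
play_rows(increments=[[-20,-15,0,0,0,0,0],[-36,-26,0,0,0,0,0],[-36,-26,0,0,0,0,0],[-36,-26,0,0,0,0,0],[-36,-26,0,0,0,0,0]])

```text
clock: 0.6
tcp_pos: [0.387, 0.4281, 0.2267]
orientation: [-0.683, -3.061, 0.005]
contact_force: [0.4, -0.2, 0.0]
grip_width: 0.085
```

Call:
play_rows(increments=[[-36,-26,0,0,0,0,0],[-36,-26,0,0,0,0,0],[-36,-26,0,0,0,0,0],[-36,-26,0,0,0,0,0],[-30,-20,0,0,0,0,0]])

```text
clock: 1.1
tcp_pos: [0.4941, 0.2313, 0.2254]
orientation: [-0.685, -3.059, 0.009]
contact_force: [0.9, -0.2, -0.9]
grip_width: 0.0852
```

```bash
python3 - <<'E'
from h import *
from bench import r
togo(r,[525,172.6,175],down(95.5))
E
```

```text
t 1.1 tcp [494.1 231.3 225.4] jaw az 64.77 z [-0.0078 -0.0043 -1.    ] F [ 0.9 -0.2 -0.9] M [ 0.02 -0.07  0.02] w 85.2 q7 0.63 q [-0.69  0.28  0.16  1.88 -0.05  1.    0.63]
shift mm [-53.2 -39.5  50.4] turn [-0.006 -0.007 -0.536]
```

Call:
play_rows(increments=[[-22,-16,8,0,0,0,0],[-16,-12,8,-0.006,-0.007,-0.13,0],[0,0,10,0,0,-0.14,0],[0,0,10,0,0,-0.14,0],[0,0,8,0,0,-0.12,0]])

```text
clock: 1.6
tcp_pos: [0.5204, 0.1786, 0.1801]
orientation: [-0.149, 3.135, -0.007]
contact_force: [0.6, -0.9, -1.0]
grip_width: 0.0854
```

```bash
python3 - <<'E'
from h import *
from bench import r
togo(r,[525,172.6,175],down(95.5))
E
```

```text
t 1.6 tcp [520.4 178.6 180.1] jaw az 95.43 z [ 0.0029 -0.0042 -1.    ] F [ 0.6 -0.9 -1. ] M [-0.04  0.04 -0.04] w 85.4 q7 1.25 q [-0.52  0.33  0.09  1.91 -0.03  0.9   1.25]
shift mm [-4.  -6.4  5.1] turn [-0.004  0.002 -0.001]
```

Call:
play_rows(increments=[[-4,-6,0,-0.004,0.002,0,0],[0,0,5,0,0,0,0],[0,0,0,0,0,0,0]])

```text
clock: 1.9
tcp_pos: [0.5244, 0.1715, 0.1734]
orientation: [0.141, -3.136, 0.002]
contact_force: [-0.4, 0.3, 0.2]
grip_width: 0.0856
```

```bash
python3 - <<'E'
from h import *
from bench import r, grab_frame
togo(r,[525,172.6,72],down(95.5))
ims=[]
for n in("scene","top"):
    f=grab_frame(n);u,v=map(int,proj(f,[.525,.172,.12]));ims.append(cv2.resize(f['color'][v-50:v+50,u-60:u+60],None,fx=3.3,fy=3.3))
cv2.imwrite('pics/pre.png',np.hstack(ims))
E
```

```text
t 1.9 tcp [524.4 171.5 173.4] jaw az 95.14 z [-0.0027 -0.0013 -1.    ] F [-0.4  0.3  0.2] M [-0.01  0.01  0.  ] w 85.6 q7 1.27 q [-0.5   0.34  0.09  1.91 -0.04  0.89  1.27]
shift mm [ -1.    1.1 101.4] turn [-0.001 -0.003 -0.006]
```

View pics/pre.png

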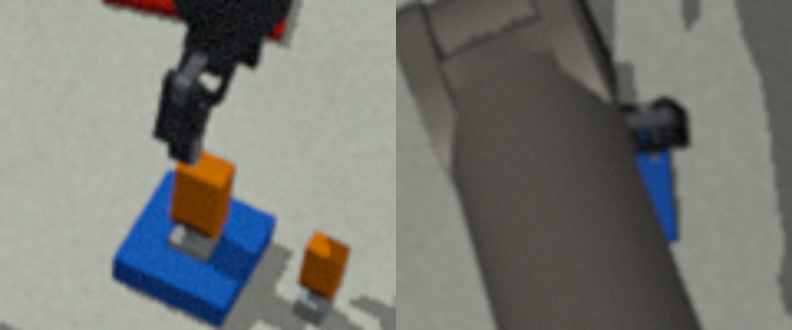

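The gripper is above the key in the scene view, with fingers astride the grip at about (200,160) in the crop. The arm hides it in the top view. Descending.

Call:
play_rows(increments=[[-1,1,20,0,-0.003,-0.006,0],[0,0,25,0,0,0,0],[0,0,25,0,0,0,0],[0,0,20,0,0,0,0],[0,0,8,0,0,0,0]])

```text
clock: 2.5
tcp_pos: [0.5296, 0.1762, 0.0776]
orientation: [-0.147, 3.127, 0.005]
contact_force: [0.3, -0.5, 0.7]
grip_width: 0.0855
```

```bash
python3 - <<'E'
from h import *
from bench import r
togo(r,[525,172.6,72],down(95.5))
E
```

```text
t 2.5 tcp [529.6 176.2  77.6] jaw az 95.37 z [ 0.011   0.0038 -0.9999] F [ 0.3 -0.5  0.7] M [-0.04 -0.    0.03] w 85.5 q7 1.28 q [-0.49  0.48  0.07  1.98 -0.05  0.68  1.28]
shift mm [ 5.  -3.2  5.6] turn [ 0.003  0.011 -0.002]
```

Call:
play_rows(increments=[[4,-3,3,0.003,0.009,-0.002,0],[1,0,3,0,0.002,0,0],[0,0,0,0,0,0,0]])

```text
clock: 2.8
tcp_pos: [0.5249, 0.1731, 0.072]
orientation: [0.15, -3.138, 0.001]
contact_force: [-0.2, 0.5, -0.3]
grip_width: 0.0852
```

```bash
python3 - <<'E'
from h import *
from bench import r
togo(r,[525,172.6,72],down(95.5))
E
```

```text
t 2.8 tcp [524.9 173.1  72. ] jaw az 95.46 z [-0.e+00 -4.e-04 -1.e+00] F [-0.2  0.5 -0.3] M [0.04 0.02 0.02] w 85.2 q7 1.28 q [-0.49  0.49  0.07  1.98 -0.05  0.68  1.28]
shift mm [-0.  -0.5  0. ] turn [-0.    -0.    -0.001]
```

Call:
play_rows(increments=[[0,0,0,0,0,0,120],[0,0,0,0,0,0,200],[0,0,0,0,0,0,255],[0,0,0,0,0,0,255],[0,0,0,0,0,0,255]], force=80)

```text
clock: 3.3
tcp_pos: [0.5268, 0.1737, 0.0748]
orientation: [-0.149, 3.133, 0.002]
contact_force: [-0.3, -0.1, -3.3]
grip_width: 0.023
```

Call:
play_rows(increments=[[0,0,0,0,0,0,255],[0,0,0,0,0,0,255]])

```text
clock: 3.5
tcp_pos: [0.5269, 0.1737, 0.0748]
orientation: [-0.148, 3.133, 0.002]
contact_force: [-0.1, 0.5, 0.1]
grip_width: 0.0232
```

```bash
python3 - <<'E'
from h import *
from bench import r
togo(r,[525,172.6,72],down(95.5))
E
```

```text
t 3.5 tcp [526.9 173.7  74.8] jaw az 95.42 z [ 0.0047  0.0018 -1.    ] F [-0.1  0.5  0.1] M [ 0.08 -0.04 -0.05] w 23.2 q7 1.28 q [-0.49  0.48  0.07  1.98 -0.05  0.68  1.28]
shift mm [ 2.  -0.9  2.8] turn [ 0.001  0.005 -0.001]
```

Call:
play_rows(increments=[[0,0,-5,0,0,0,255],[0,0,-10,0,0,0,255],[0,0,-15,0,0,0,255],[0,0,-15,0,0,0,255],[0,0,-15,0,0,0,255]])

```text
clock: 4.0
tcp_pos: [0.5252, 0.1727, 0.1362]
orientation: [-0.148, 3.137, -0.001]
contact_force: [-0.3, -0.5, -2.5]
grip_width: 0.0233
```

Call:
play_rows(increments=[[0,0,-15,0,0,0,255],[0,0,-20,0,0,0,255],[0,0,-20,0,0,0,255],[0,0,-20,0,0,0,255],[0,0,-10,0,0,0,255]])

```text
clock: 4.5
tcp_pos: [0.5233, 0.1721, 0.228]
orientation: [0.148, -3.138, 0.001]
contact_force: [0.2, 0.5, -2.4]
grip_width: 0.0229
```

```bash
python3 - <<'E'
from h import *
from bench import r, grab_frame
togo(r,[525,172.6,215],down(95.5))
ims=[]
for n in("scene","top"):
    f=grab_frame(n);u,v=map(int,proj(f,[.525,.172,.18]));ims.append(cv2.resize(f['color'][v-50:v+50,u-60:u+60],None,fx=3.3,fy=3.3))
cv2.imwrite('pics/lift.png',np.hstack(ims))
E
```

```text
t 4.5 tcp [523.3 172.1 228. ] jaw az 95.41 z [-5.e-04 -6.e-04 -1.e+00] F [ 0.2  0.5 -2.4] M [ 0.02 -0.07 -0.01] w 22.9 q7 1.26 q [-0.51  0.28  0.09  1.86 -0.03  1.    1.26]
shift mm [-1.8  0.4 13. ] turn [-0.001 -0.001 -0.002]
```

View pics/lift.png

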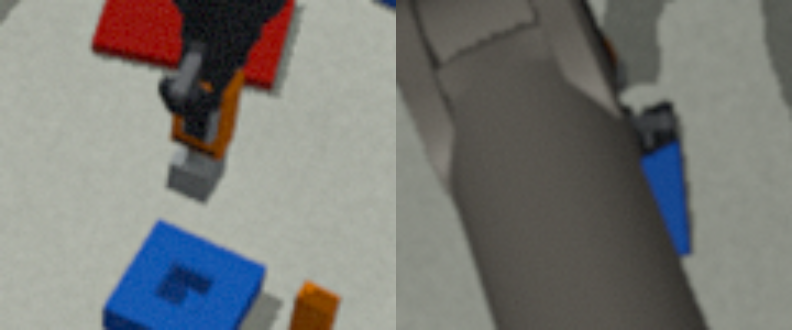

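Key is in hand, with its steel block at about (195,172) in the crop, and the stand is empty below it. Moving over the screw.

Call:
play_rows(increments=[[0,-20,0,0,0,0,255],[2,-35,0,0,0,0,255],[2,-40,0,0,0,0,255],[2,-40,0,0,0,0,255],[2,-40,0,0,0,0,255]])

```text
clock: 5.1
tcp_pos: [0.5294, -0.0, 0.2223]
orientation: [0.172, -3.13, -0.003]
contact_force: [1.1, 0.2, -1.4]
grip_width: 0.0233
```

Call:
play_rows(increments=[[2,-40,0,0,0,0,255],[2,-40,0,0,0,0,255],[2,-40,0,0,0,0,255],[2,-30,0,0,0,0,255],[2,-20,0,0,0,0,255]])

```text
clock: 5.6
tcp_pos: [0.5327, -0.1801, 0.2159]
orientation: [0.165, -3.119, -0.002]
contact_force: [0.6, 0.3, -2.0]
grip_width: 0.023
```

```bash
python3 - <<'E'
from h import *
from bench import r
togo(r,[493,-213,215],down(25.5,(.087,-.05)))
E
```

```text
t 5.6 tcp [ 532.7 -180.1  215.9] jaw az 96.07 z [-1.780e-02  5.000e-04 -9.998e-01] F [ 0.6  0.3 -2. ] M [ 0.   -0.05  0.03] w 23.0 q7 1.98 q [-0.    0.32  0.27  1.85 -0.1   1.    1.98]
shift mm [ 43.  -28.5   1.6] turn [-0.116 -0.018  1.23 ]
```

Call:
play_rows(increments=[[20,-14,0,0,-0.018,0,255],[20,-14,0,0,0,0.1,255],[0,0,0,0,0,0.14,255],[0,0,0,0,0,0.14,255],[0,0,0,0,0,0.14,255]])

```text
clock: 6.1
tcp_pos: [0.4885, -0.2182, 0.2097]
orientation: [-0.685, -3.055, -0.001]
contact_force: [-0.0, 0.5, -2.4]
grip_width: 0.0228
```

Call:
play_rows(increments=[[0,0,0,0,0,0.14,255],[0,0,0,0,0,0.14,255],[0,0,0,0,0,0.14,255],[0,0,0,0,0,0.14,255],[0,0,0,0,0,0.12,255]])

```text
clock: 6.6
tcp_pos: [0.4838, -0.2168, 0.2036]
orientation: [-1.699, -2.617, 0.012]
contact_force: [-0.1, -0.7, -2.7]
grip_width: 0.0233
```

```bash
python3 - <<'E'
from h import *
from bench import r
togo(r,[493,-213,215],down(25.5,(.087,-.05)))
E
```

```text
t 6.6 tcp [ 483.8 -216.8  203.6] jaw az 24.02 z [-0.022   0.0048 -0.9997] F [-0.1 -0.7 -2.7] M [-0.02  0.02  0.  ] w 23.3 q7 0.9 q [-0.13  0.31  0.53  1.94 -0.18  0.96  0.9 ]
shift mm [ -0.1   9.8 -11.5] turn [-0.1    0.045 -0.027]
```

Call:
play_rows(increments=[[0,5,-10,-0.05,0.023,-0.014,255],[0,5,-2,-0.05,0.022,-0.013,255],[0,0,0,0,0,0,255]])

```text
clock: 6.9
tcp_pos: [0.4911, -0.2107, 0.212]
orientation: [-1.671, -2.643, -0.157]
contact_force: [-0.7, -0.2, -2.3]
grip_width: 0.0231
```

```bash
python3 - <<'E'
from h import *
from bench import r
togo(r,[493,-213,215],down(25.5,(.087,-.05)))
E
```

```text
t 6.9 tcp [ 491.1 -210.7  212. ] jaw az 25.25 z [ 0.0443  0.0908 -0.9949] F [-0.7 -0.2 -2.3] M [-0.22  0.13 -0.03] w 23.1 q7 1.03 q [-0.06  0.29  0.49  1.94 -0.29  0.96  1.03]
shift mm [-2.7  1.  -3.1] turn [-0.003 -0.006 -0.002]
```

Call:
play_rows(increments=[[-2.7,1,-3,-0.003,-0.006,-0.002,255],[0,0,0,0,0,0,255]])

```text
clock: 7.1
tcp_pos: [0.492, -0.2129, 0.2136]
orientation: [-1.672, -2.648, -0.152]
contact_force: [-0.5, -0.2, -2.6]
grip_width: 0.0236
```

```bash
python3 - <<'E'
from h import *
from bench import r, grab_frame
togo(r,[493,-213,215],down(25.5,(.087,-.05)))
ims=[]
for n in("scene","top"):
    f=grab_frame(n);np.savez(n+'1.npz',**f);u,v=map(int,proj(f,[.498,-.203,.13]));ims.append(cv2.resize(f['color'][v-40:v+40,u-40:u+40],None,fx=5,fy=5,interpolation=cv2.INTER_CUBIC))
cv2.imwrite('pics/hov.png',np.hstack(ims))
E
```

```text
t 7.1 tcp [ 492.  -212.9  213.6] jaw az 25.33 z [ 0.046   0.0852 -0.9953] F [-0.5 -0.2 -2.6] M [-0.17  0.06  0.  ] w 23.6 q7 1.03 q [-0.06  0.28  0.5   1.94 -0.28  0.96  1.03]
shift mm [-0.4  1.  -1.3] turn [-0.004 -0.    -0.001]
```

View pics/hov.png

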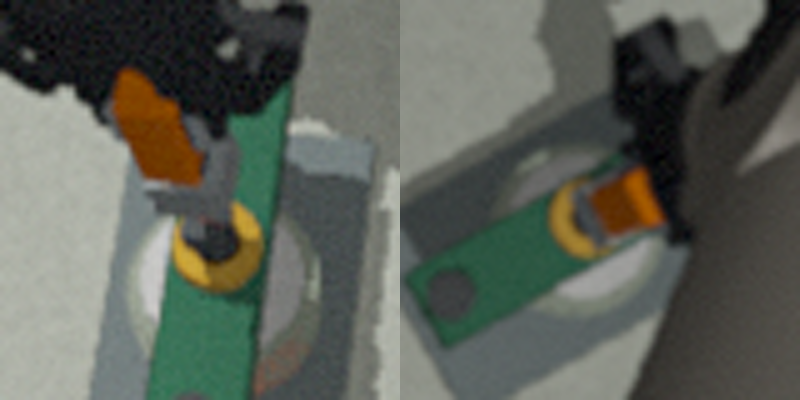

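```bash
cat > km.py <<'E'
from h import *
COR={'scene':np.array([-.00205,.0006,0]),'top':np.array([.00205,-.00065,.0015])}
def keypts(f,n,o):
    C=cloud(f)+COR[n];hsv=cv2.cvtColor(f['color'],cv2.COLOR_BGR2HSV).astype(int);H,S,V=hsv[...,0],hsv[...,1],hsv[...,2]
    R=Ro.from_rotvec(o['orientation']).as_matrix();Q=(C-o['tcp_pos'])@R*1e3
    near=(f['depth']>0)&(np.hypot(Q[...,0],Q[...,1])<40)
    org=near&(H<14)&(S>150)&(Q[...,2]>-60)&(Q[...,2]<40)
    st=near&(S<70)&(Q[...,2]>30)&(Q[...,2]<76)&(np.hypot(Q[...,0],Q[...,1])<28)
    return Q,org,st
E
python3 - <<'E'
from km import *
from bench import r
o=r.get_obs()
for n in('scene','top'):
    f=dict(np.load(n+'1.npz'));Q,org,st=keypts(f,n,o)
    for nm,m in(('org',org),('steel',st)):
        P=Q[m];print(n,nm,len(P))
        if len(P):print(np.round(np.percentile(P,[3,10,25,50,75,90,97],axis=0).T,1))
E
```

```text
scene org 26
[[-16.2 -16.1 -15.6 -15.1 -11.2  -2.6   0.1]
 [-12.1 -10.4  -7.9  -4.5   7.5  12.9  13.9]
 [-48.5 -44.1 -39.5 -12.5  12.7  13.6  15.5]]
scene steel 171
[[-12.2 -11.9 -11.4 -10.   -0.2   7.4  12.6]
 [-12.3  -9.   -1.1  10.4  15.5  16.1  16.6]
 [ 35.4  37.5  39.8  46.8  56.3  63.7  66.9]]
top org 25
[[ 12.2  14.8  20.   20.9  21.4  21.8  22.3]
 [ -8.5  -7.3  -5.8   3.1  11.2  12.8  13.5]
 [-45.  -41.4 -30.6 -15.    4.1  10.1  14.6]]
top steel 51
[[  2.6   7.5  14.8  17.1  17.8  18.3  18.7]
 [-12.3 -10.3  -4.    4.2  12.9  15.   16. ]
 [ 33.9  36.7  38.5  43.7  52.   56.8  61.9]]
```

```bash
sed -i 's/(H<14)&(S>150)/(H<20)\&(S>150)\&(V>60)/' km.py; python3 - <<'E'
from km import *
from bench import r
o=r.get_obs()
for n in('scene','top'):
    f=dict(np.load(n+'1.npz'));Q,org,st=keypts(f,n,o)
    P=Q[org]; face=P[np.abs(np.abs(P[:,0]-3)-18.5)<3]
    print(n,len(P),len(face),'x',np.median(face[:,0]),'y pct',np.round(np.percentile(face[:,1],[2,10,50,90,98]),1),'z',np.round(np.percentile(face[:,2],[2,98]),1))
    A=np.c_[face[:,2],np.ones(len(face))];print(' dx/dz',np.linalg.lstsq(A,face[:,0],rcond=None)[0])
    # mid y per z slice
    for a in range(-45,25,10):
        s=face[(face[:,2]>=a)&(face[:,2]<a+10)]
        if len(s)>5:print('  z',a,'y',np.round([s[:,1].min(),s[:,1].max(),(s[:,1].min()+s[:,1].max())/2],1))
    P=Q[st];h,e=np.histogram(P[:,1],bins=np.arange(-20,21,1));print(' steel y hist',dict(zip(e[:-1].astype(int),h)))
    yf=P[abs(P[:,1]-15.5)<1.7];print(' yface',len(yf),np.median(yf[:,1]))
    h,e=np.histogram(P[:,2],bins=np.arange(30,77,2));print(' steel z hist',dict(zip(e[:-1].astype(int),h)))
E
```

```text
scene 237 168 x -15.168575874348594 y pct [-7.9 -5.8  3.4 12.  12.9] z [-48.8  13.4]
 dx/dz [-7.09865336e-03 -1.52556860e+01]
  z -45 y [-9.  12.8  1.9]
  z -35 y [-9.5 13.6  2.1]
  z -25 y [-7.4 13.7  3.2]
  z -15 y [-7.6 13.1  2.7]
  z -5 y [-7.7 12.6  2.4]
  z 5 y [-6.8 12.6  2.9]
 steel y hist {np.int64(-20): np.int64(0), np.int64(-19): np.int64(0), np.int64(-18): np.int64(0), np.int64(-17): np.int64(0), np.int64(-16): np.int64(0), np.int64(-15): np.int64(1), np.int64(-14): np.int64(3), np.int64(-13): np.int64(3), np.int64(-12): np.int64(2), np.int64(-11): np.int64(4), np.int64(-10): np.int64(4), np.int64(-9): np.int64(4), np.int64(-8): np.int64(3), np.int64(-7): np.int64(3), np.int64(-6): np.int64(4), np.int64(-5): np.int64(3), np.int64(-4): np.int64(3), np.int64(-3): np.int64(3), np.int64(-2): np.int64(4), np.int64(-1): np.int64(3), np.int64(0): np.int64(1), np.int64(1): np.int64(5), np.int64(2): np.int64(1), np.int64(3): np.int64(4), np.int64(4): np.int64(5), np.int64(5): np.int64(3), np.int64(6): np.int64(4), np.int64(7): np.int64(1), np.int64(8): np.int64(5), np.int64(9): np
[... 2296 characters left out ...]
nt64(0), np.int64(19): np.int64(0)}
 yface 12 14.951094322159133
 steel z hist {np.int64(30): np.int64(0), np.int64(32): np.int64(2), np.int64(34): np.int64(1), np.int64(36): np.int64(7), np.int64(38): np.int64(6), np.int64(40): np.int64(6), np.int64(42): np.int64(6), np.int64(44): np.int64(3), np.int64(46): np.int64(3), np.int64(48): np.int64(1), np.int64(50): np.int64(3), np.int64(52): np.int64(3), np.int64(54): np.int64(3), np.int64(56): np.int64(2), np.int64(58): np.int64(0), np.int64(60): np.int64(3), np.int64(62): np.int64(1), np.int64(64): np.int64(1), np.int64(66): np.int64(0), np.int64(68): np.int64(0), np.int64(70): np.int64(0), np.int64(72): np.int64(0), np.int64(74): np.int64(0)}
```

```bash
cat > go.py <<'E'
from h import *
from bench import r
import sys
KEY=np.array([3.2,0.9,68.5])
O=np.array([498.35,-202.5,87.7])
def under(o):
    R=Ro.from_rotvec(o['orientation']);return o['tcp_pos']*1e3+R.apply(KEY)
def goal(s,lean=(-.05,-.086),az=25.5,sink=0,adj=(0,0)):
    d=np.array([lean[0],lean[1],1.]);d/=np.linalg.norm(d)
    R=down(az,(-lean[1],lean[0]))
    p=O-[0,0,sink]+[adj[0],adj[1],0]+d*s-R.apply(KEY)
    togo(r,p,R);o=r.get_obs();u=under(o);dz=-Ro.from_rotvec(o['orientation']).as_matrix()[:,2]
    s0=(u-O+[0,0,sink])@d;print('now s',round(s0,2),'perp',np.round(u-O-d*s0,2),'lean',np.round(dz[:2],4))
E
python3 -c "
from go import *
goal(35)"
```

```text
t 7.2 tcp [ 491.9 -212.3  213.4] jaw az 25.36 z [ 0.0454  0.0861 -0.9953] F [ 0.1  1.1 -1.7] M [-0.11  0.06  0.04] w 22.9 q7 1.03 q [-0.06  0.29  0.5   1.94 -0.28  0.96  1.03]
shift mm [-4.2 -1.1 22.7] turn [-0.004 -0.002 -0.   ]
now s 57.74 perp [-1.01  4.28  0.32] lean [-0.0454 -0.0861]
```

Call:
play_rows(increments=[[-4,-1,4,-0.004,-0.002,0,255],[0,0,8,0,0,0,255],[0,0,8,0,0,0,255],[0,0,2,0,0,0,255],[0,0,0,0,0,0,255]])

```text
clock: 7.7
tcp_pos: [0.4938, -0.2136, 0.1881]
orientation: [-1.67, -2.65, -0.154]
contact_force: [0.6, 0.9, -1.9]
grip_width: 0.0232
```

```bash
python3 - <<'E'
from go import *
from bench import grab_frame
goal(30)
ims=[]
for n in("scene","top"):
    f=grab_frame(n);np.savez(n+'2.npz',**f);u,v=map(int,proj(f,[.498,-.203,.11]));ims.append(cv2.resize(f['color'][v-30:v+30,u-30:u+30],None,fx=6.6,fy=6.6,interpolation=cv2.INTER_CUBIC))
cv2.imwrite('pics/hov2.png',np.hstack(ims))
E
```

```text
t 7.7 tcp [ 493.8 -213.6  188.1] jaw az 25.44 z [ 0.0478  0.0858 -0.9952] F [ 0.6  0.9 -1.9] M [-0.16  0.06  0.02] w 23.2 q7 1.06 q [-0.04  0.32  0.48  1.96 -0.31  0.91  1.06]
shift mm [-0.8 -0.2  2.6] turn [-0.002 -0.001  0.001]
now s 32.64 perp [-0.26  0.81  0.06] lean [-0.0478 -0.0858]
```

View pics/hov2.png

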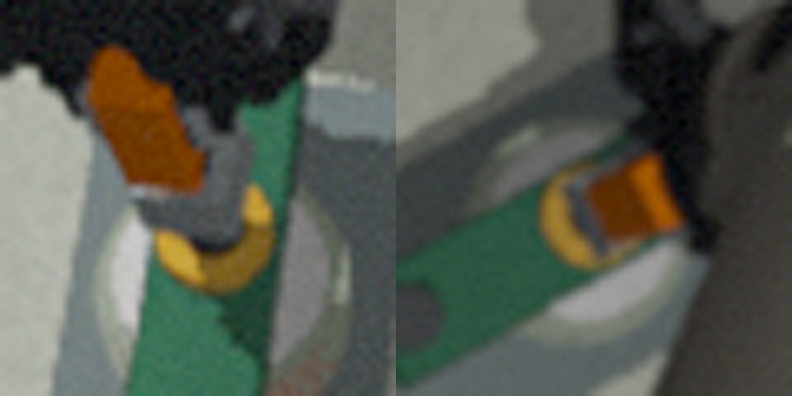

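The socket block hangs just over the head (scene crop about (200,200)) and is lined up with the boss. Lowering in small steps and watching the force.

Call:
play_rows(increments=[[-0.8,-0.2,1,-0.002,0,0,255],[0,0,1.5,0,0,0,255],[0,0,1.5,0,0,0,255]])

```text
clock: 8.1
tcp_pos: [0.4949, -0.2146, 0.1852]
orientation: [-1.672, -2.653, -0.158]
contact_force: [0.0, -0.6, -2.6]
grip_width: 0.0227
```

```bash
python3 -c "
from go import *
goal(26)"
```

```text
t 8.1 tcp [ 494.9 -214.6  185.2] jaw az 25.42 z [ 0.0521  0.0862 -0.9949] F [ 0.  -0.6 -2.6] M [-0.13  0.06 -0.02] w 22.7 q7 1.07 q [-0.04  0.33  0.48  1.96 -0.32  0.9   1.07]
shift mm [ 0.8 -0.6  3.7] turn [0.002 0.001 0.001]
now s 29.69 perp [ 1.   -0.42  0.01] lean [-0.0521 -0.0862]
```

Call:
play_rows(increments=[[0.5,-0.5,1,0.002,0,0,255],[0,0,1,0,0,0,255],[0,0,1,0,0,0,255]])

```text
clock: 8.4
tcp_pos: [0.4943, -0.2144, 0.1822]
orientation: [-1.672, -2.652, -0.155]
contact_force: [-1.2, -0.3, -1.1]
grip_width: 0.023
```

```bash
python3 -c "
from go import *
goal(23)"
```

```text
t 8.4 tcp [ 494.3 -214.4  182.2] jaw az 25.42 z [ 0.0504  0.0849 -0.9951] F [-1.2 -0.3 -1.1] M [-0.31  0.29 -0.01] w 23.0 q7 1.07 q [-0.04  0.33  0.48  1.97 -0.32  0.9   1.07]
shift mm [0.5 0.1 3.7] turn [0.    0.001 0.001]
now s 26.73 perp [ 0.12 -0.57 -0.04] lean [-0.0504 -0.0849]
```

Call:
play_rows(increments=[[0,0,1,0,0,0,255],[0,0,1,0,0,0,255]])

```text
clock: 8.6
tcp_pos: [0.4943, -0.2142, 0.1799]
orientation: [-1.672, -2.652, -0.155]
contact_force: [-0.4, -0.1, -2.0]
grip_width: 0.023
```

```bash
python3 -c "
from go import *
goal(23)"
```

```text
t 8.6 tcp [ 494.3 -214.2  179.9] jaw az 25.42 z [ 0.0503  0.0849 -0.9951] F [-0.4 -0.1 -2. ] M [-0.25  0.11  0.  ] w 23.0 q7 1.07 q [-0.04  0.33  0.48  1.97 -0.32  0.89  1.07]
shift mm [0.4 0.2 1.5] turn [-0.     0.001  0.001]
now s 24.5 perp [ 0.   -0.56 -0.05] lean [-0.0503 -0.0849]
```

Entering freely, and past the flare. Continuing.

Call:
play_rows(increments=[[0,0,1,0,0,0,255],[0,0,1,0,0,0,255],[0,0,1,0,0,0,255]])

```text
clock: 8.9
tcp_pos: [0.4944, -0.2139, 0.1766]
orientation: [-1.672, -2.652, -0.155]
contact_force: [0.3, -0.7, -1.4]
grip_width: 0.0232
```

```bash
python3 -c "
from go import *
goal(19)"
```

```text
t 8.9 tcp [ 494.4 -213.9  176.6] jaw az 25.43 z [ 0.0501  0.085  -0.9951] F [ 0.3 -0.7 -1.4] M [-0.18  0.18  0.03] w 23.2 q7 1.07 q [-0.04  0.34  0.48  1.97 -0.33  0.88  1.07]
shift mm [0.4 0.2 2.1] turn [-0.     0.001  0.001]
now s 21.14 perp [-0.03 -0.47 -0.04] lean [-0.0501 -0.085 ]
```

Call:
play_rows(increments=[[0,0,1,0,0,0,255],[0,0,1,0,0,0,255]])

```text
clock: 9.1
tcp_pos: [0.4945, -0.2137, 0.1744]
orientation: [-1.672, -2.652, -0.155]
contact_force: [-0.1, 0.9, -2.1]
grip_width: 0.0229
```

Call:
play_rows(increments=[[0,0,1,0,0,0,255]])

```text
clock: 9.2
tcp_pos: [0.4946, -0.2136, 0.1733]
orientation: [-1.671, -2.652, -0.155]
contact_force: [-0.7, -0.4, -1.9]
grip_width: 0.0234
```

```bash
python3 -c "
from go import *
goal(17)"
```

```text
t 9.2 tcp [ 494.6 -213.6  173.3] jaw az 25.43 z [ 0.05    0.085  -0.9951] F [-0.7 -0.4 -1.9] M [-0.22  0.18 -0.01] w 23.4 q7 1.08 q [-0.03  0.34  0.48  1.97 -0.33  0.88  1.08]
shift mm [0.3 0.2 0.8] turn [-0.     0.001  0.001]
now s 17.82 perp [-0.04 -0.44 -0.04] lean [-0.05  -0.085]
```

Call:
play_rows(increments=[[0,0,0.7,0,0,0,255]])

```text
clock: 9.3
tcp_pos: [0.4947, -0.2136, 0.1728]
orientation: [-1.672, -2.652, -0.155]
contact_force: [-2.8, -0.3, 4.5]
grip_width: 0.0231
```

Call:
play_rows(increments=[[0,0,0.7,0,0,0,255]])

```text
clock: 9.4
tcp_pos: [0.4949, -0.2137, 0.1727]
orientation: [-1.672, -2.652, -0.156]
contact_force: [-3.8, -0.1, 7.2]
grip_width: 0.023
```

Call:
play_rows(increments=[[0,0,0.5,0,0,0,255]])

```text
clock: 9.5
tcp_pos: [0.4949, -0.2137, 0.1728]
orientation: [-1.672, -2.652, -0.157]
contact_force: [-3.0, 0.3, 4.9]
grip_width: 0.023
```

Seated: contact at TCP z 172.8 (s≈17.2), with force rising about 12 N per commanded mm. Next is bringing it upright about the screw's pivot.

```bash
python3 -c "
from go import *
goal(17.2,lean=(0,0))"
```

```text
t 9.5 tcp [ 494.9 -213.7  172.8] jaw az 25.41 z [ 0.0509  0.0858 -0.995 ] F [-3.   0.3  4.9] M [0.19 0.78 0.1 ] w 23.0 q7 1.08 q [-0.03  0.34  0.47  1.97 -0.33  0.88  1.08]
shift mm [5.4 7.  0.2] turn [ 0.083 -0.056  0.001]
now s 17.16 perp [-0.52 -2.01  0.  ] lean [-0.0509 -0.0858]
```

Call:
play_rows(increments=[[0.26,0.36,0.4,0.0042,-0.0028,0,255],[0.26,0.36,0.4,0.0042,-0.0028,0,255],[0.26,0.36,0.4,0.0042,-0.0028,0,255],[0.26,0.36,0.4,0.0042,-0.0028,0,255],[0.26,0.36,0.4,0.0042,-0.0028,0,255]])

```text
clock: 10.0
tcp_pos: [0.4962, -0.2122, 0.173]
orientation: [-1.675, -2.654, -0.116]
contact_force: [-2.8, 0.0, 6.9]
grip_width: 0.023
```

```bash
python3 -c "
from go import *
goal(17.2,lean=(0,0))"
```

```text
t 10.0 tcp [ 496.2 -212.2  173. ] jaw az 25.42 z [ 0.0383  0.0631 -0.9973] F [-2.8  0.   6.9] M [0.25 0.84 0.07] w 23.0 q7 1.04 q [-0.06  0.34  0.48  1.97 -0.3   0.88  1.04]
shift mm [4.6 5.2 0.1] turn [ 0.062 -0.04  -0.   ]
now s 17.19 perp [-0.11 -2.07  0.  ] lean [-0.0383 -0.0631]
```

Call:
play_rows(increments=[[0.26,0.36,0.4,0.0042,-0.0028,0,255],[0.26,0.36,0.4,0.0042,-0.0028,0,255],[0.26,0.36,0.4,0.0042,-0.0028,0,255],[0.26,0.36,0.4,0.0042,-0.0028,0,255],[0.26,0.36,0.4,0.0042,-0.0028,0,255]])

```text
clock: 10.5
tcp_pos: [0.4975, -0.2106, 0.1733]
orientation: [1.676, 2.656, 0.074]
contact_force: [-2.9, 1.0, 6.9]
grip_width: 0.0231
```

Call:
play_rows(increments=[[0.3,0.36,0.4,0.0042,-0.0028,0,255],[0.3,0.36,0.4,0.0042,-0.0028,0,255],[0.3,0.36,0.4,0.0042,-0.0028,0,255],[0.3,0.36,0.4,0.0042,-0.0028,0,255],[0.3,0.36,0.4,0.0042,-0.0028,0,255]])

```text
clock: 11.0
tcp_pos: [0.4989, -0.2089, 0.1735]
orientation: [1.675, 2.655, 0.031]
contact_force: [-3.5, 0.6, 7.0]
grip_width: 0.0229
```

```bash
python3 -c "
from go import *
goal(17.2,lean=(0,0))"
```

```text
t 11.0 tcp [ 498.9 -208.9  173.5] jaw az 25.5 z [ 0.012   0.0158 -0.9998] F [-3.5  0.6  7. ] M [0.12 0.88 0.04] w 22.9 q7 0.96 q [-0.11  0.35  0.51  1.97 -0.24  0.88  0.96]
shift mm [2.8 1.4 0.1] turn [ 0.018 -0.009  0.   ]
now s 17.33 perp [ 0.77 -2.03  0.  ] lean [-0.012  -0.0158]
```

Call:
play_rows(increments=[[0.5,0.4,0.4,0.0045,-0.0025,0,255],[0.5,0.4,0.4,0.0045,-0.0025,0,255],[0.5,0.4,0.4,0.0045,-0.0025,0,255],[0.5,0.3,0.4,0.0045,-0.002,0,255]])

```text
clock: 11.4
tcp_pos: [0.4999, -0.2075, 0.1736]
orientation: [1.675, 2.655, -0.004]
contact_force: [-2.4, 0.1, 6.1]
grip_width: 0.0231
```

```bash
python3 -c "
from go import *
goal(17.2,lean=(0,0))"
```

```text
t 11.4 tcp [ 499.9 -207.5  173.6] jaw az 25.5 z [ 5.0e-04 -3.6e-03 -1.0e+00] F [-2.4  0.1  6.1] M [-0.02  0.72 -0.02] w 23.1 q7 0.93 q [-0.14  0.35  0.51  1.96 -0.22  0.88  0.93]
shift mm [ 2.  -0.2  0.2] turn [-0.001  0.003  0.   ]
now s 17.43 perp [ 1.07 -1.97  0.  ] lean [-0.0005  0.0036]
```

```bash
python3 - <<'E'
from go import *
from km import *
from bench import grab_frame
o=r.get_obs();ims=[]
for n in("scene","top"):
    f=grab_frame(n);np.savez(n+'3.npz',**f);u,v=map(int,proj(f,[.498,-.203,.11]));ims.append(cv2.resize(f['color'][v-30:v+30,u-30:u+30],None,fx=6.6,fy=6.6,interpolation=cv2.INTER_CUBIC))
    Q,org,st=keypts(f,n,o);P=Q[org];sg=-1 if n=='scene' else 1
    fc=P[abs(P[:,0]-3-sg*18.5)<3];print(n,'org face x',np.median(fc[:,0]),len(fc),'y',np.percentile(fc[:,1],[2,98]),'slope',np.polyfit(fc[:,2],fc[:,0],1))
    P=Q[st];fc=P[(abs(P[:,0]-3-sg*15)<2.5)&(P[:,2]>40)&(P[:,2]<66)];print(' steel x',np.median(fc[:,0]),len(fc),'yface',np.median(P[abs(P[:,1]-15.5)<2][:,1]))
    C=cloud(f)+COR[n];hsv=cv2.cvtColor(f['color'],cv2.COLOR_BGR2HSV).astype(int);H,S=hsv[...,0],hsv[...,1]
    m=(H>15)&(H<30)&(S>120)&(f['depth']>0)&(np.hypot(C[...,0]-.498,C[...,1]+.203)<.03)&(abs(C[...,2]-.09)<.006)
    print(' boss',cv2.minEnclosingCircle((C[m][:,:2]*1e3).astype(np.float32)))
    m=(H>60)&(H<90)&(S>80)&(f['depth']>0)&(np.hypot(C[...,0]-.498,C[...,1]+.203)<.12)&(abs(C[...,2]-.08)<.006)
    print(' bridge',cv2.minAreaRect((C[m][:,:2]*1e3).astype(np.float32)))
cv2.imwrite('pics/up.png',np.hstack(ims))
E
```

```text
scene org face x -14.681583708390164 162 y [-8.63731697 12.62769719] slope [-1.44468140e-03 -1.47461365e+01]
 steel x -10.540662806130861 60 yface 15.536387932385361
 boss ((500.067626953125, -202.59103393554688), 18.387842178344727)
 bridge ((501.0887451171875, -207.401123046875), (41.71582794189453, 168.60015869140625), 27.97142791748047)
  return _methods._mean(a, axis=axis, dtype=dtype,
  ret = ret.dtype.type(ret / rcount)
Traceback (most recent call last):
IndexError: index -1 is out of bounds for axis 0 with size 0
```

Call:
play_rows(increments=[[0.4,-0.1,0.5,0,0.001,0,255],[0.4,-0.1,0.5,0,0.001,0,255],[0.4,-0.1,0.5,0,0.001,0,255]])

```text
clock: 11.8
tcp_pos: [0.5, -0.2075, 0.1736]
orientation: [1.675, 2.655, -0.003]
contact_force: [-2.4, 0.2, 6.2]
grip_width: 0.0232
```

```bash
python3 -c "
from go import *
goal(17.2,lean=(0,0))"
```

```text
t 11.8 tcp [ 500.  -207.5  173.6] jaw az 25.53 z [ 8.0e-04 -3.1e-03 -1.0e+00] F [-2.4  0.2  6.2] M [-0.03  0.8   0.03] w 23.2 q7 0.94 q [-0.14  0.35  0.51  1.96 -0.22  0.88  0.94]
shift mm [ 2.  -0.3  0.2] turn [-0.001  0.003  0.   ]
now s 17.41 perp [ 1.18 -1.92  0.  ] lean [-0.0008  0.0031]
```

Call:
play_rows(increments=[[1,0,0.5,0,0.001,0,255],[1,0,0.5,0,0.001,0,255]])

```text
clock: 12.0
tcp_pos: [0.4999, -0.2072, 0.1737]
orientation: [1.674, 2.654, -0.004]
contact_force: [-2.0, -1.7, 5.0]
grip_width: 0.0231
```

```bash
python3 -c "
from go import *
goal(17.2,lean=(0,0))"
```

```text
t 12.0 tcp [ 499.9 -207.2  173.7] jaw az 25.51 z [ 0.0018 -0.004  -1.    ] F [-2.  -1.7  5. ] M [-0.46  0.64 -0.01] w 23.1 q7 0.93 q [-0.14  0.35  0.51  1.96 -0.22  0.88  0.93]
shift mm [ 1.7 -0.3  0.3] turn [-0.     0.004  0.   ]
now s 17.49 perp [ 1.13 -1.67  0.  ] lean [-0.0018  0.004 ]
```

Call:
play_rows(increments=[[1,0,0.5,0,0.004,0,255],[1,0,0.5,0,0.004,0,255],[1,0,0.5,0,0.002,0,255]])

```text
clock: 12.3
tcp_pos: [0.4998, -0.207, 0.1735]
orientation: [-1.677, -2.656, -0.002]
contact_force: [-1.2, -2.6, 6.6]
grip_width: 0.0231
```

```bash
python3 -c "
from go import *
goal(17.2,lean=(0,0))"
```

```text
t 12.3 tcp [ 499.8 -207.   173.5] jaw az 25.47 z [ 6.0e-04  1.1e-03 -1.0e+00] F [-1.2 -2.6  6.6] M [-0.68  0.54  0.06] w 23.1 q7 0.94 q [-0.13  0.35  0.51  1.96 -0.22  0.88  0.94]
shift mm [ 1.5 -0.3  0.1] turn [ 0.001 -0.001 -0.001]
now s 17.32 perp [ 0.95 -1.14  0.  ] lean [-0.0006 -0.0011]
```

Call:
play_rows(increments=[[0,0,0.5,0,0,0,255],[0,0,0.5,0,0,0,255],[0,0,0.5,0,0,0,255]])

```text
clock: 12.6
tcp_pos: [0.5, -0.2073, 0.1734]
orientation: [-1.678, -2.656, -0.003]
contact_force: [-3.7, 0.4, 9.7]
grip_width: 0.023
```

```bash
python3 -c "
from go import *
goal(17.2,lean=(0,0))"
```

```text
t 12.6 tcp [ 500.  -207.3  173.4] jaw az 25.43 z [ 8.0e-04  1.8e-03 -1.0e+00] F [-3.7  0.4  9.7] M [-0.03  1.08  0.02] w 23.0 q7 0.94 q [-0.13  0.35  0.51  1.96 -0.22  0.88  0.94]
shift mm [ 1.9 -0.3  0. ] turn [ 0.001 -0.001 -0.001]
now s 17.21 perp [ 1.13 -1.44  0.  ] lean [-0.0008 -0.0018]
```

Call:
play_rows(increments=[[0.2,-0.3,0.5,0,0,0,255],[0.2,-0.3,0.5,0,0,0,255],[0.2,-0.3,0.5,0,0,0,255],[0.2,-0.3,0.5,0,0,0,255]])

```text
clock: 13.0
tcp_pos: [0.4998, -0.2073, 0.1734]
orientation: [1.677, 2.655, 0.006]
contact_force: [-2.2, -0.9, 7.7]
grip_width: 0.0234
```

```bash
python3 -c "
from go import *
goal(17.2,lean=(0,0))"
```

```text
t 13.0 tcp [ 499.8 -207.3  173.4] jaw az 25.43 z [ 0.003   0.0024 -1.    ] F [-2.2 -0.9  7.7] M [-0.14  0.74  0.04] w 23.4 q7 0.94 q [-0.13  0.35  0.51  1.96 -0.22  0.88  0.94]
shift mm [ 1.7 -0.1  0.1] turn [ 0.004 -0.001 -0.001]
now s 17.26 perp [ 1.05 -1.35  0.  ] lean [-0.003  -0.0024]
```

Call:
play_rows(increments=[[0.2,-0.7,0.5,0.001,0,0,255],[0.2,-0.7,0.5,0.001,0,0,255],[0.2,-0.7,0.5,0.001,0,0,255],[0.2,-0.7,0.5,0.001,0,0,255]])

```text
clock: 13.4
tcp_pos: [0.4996, -0.2072, 0.1735]
orientation: [1.676, 2.654, 0.005]
contact_force: [-2.0, -0.3, 6.7]
grip_width: 0.0229
```

```bash
python3 - <<'E'
from go import *
goal(17.2,lean=(0,0))
from bench import grab_frame
f=grab_frame('scene');np.savez('scene4.npz',**f);u,v=map(int,proj(f,[.498,-.203,.12]));cv2.imwrite('pics/up.png',cv2.resize(f['color'][v-40:v+40,u-40:u+40],None,fx=7,fy=7,interpolation=cv2.INTER_CUBIC))
E
```

```text
t 13.4 tcp [ 499.6 -207.2  173.5] jaw az 25.45 z [ 0.0043  0.0014 -1.    ] F [-2.  -0.3  6.7] M [-0.07  0.5   0.04] w 22.9 q7 0.94 q [-0.13  0.35  0.51  1.96 -0.22  0.88  0.94]
shift mm [1.6 0.  0.1] turn [ 0.004  0.001 -0.001]
now s 17.3 perp [ 0.95 -1.35  0.  ] lean [-0.0043 -0.0014]
```

View pics/up.png

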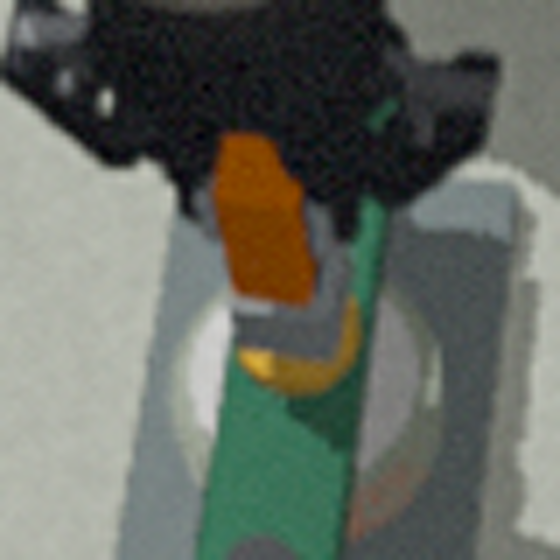

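The key is upright (lean 0.005), pressed at about 9 N, and its height matches full seating. The scene crop shows the block centred over the boss at about (295,340). Starting the turn, with a first batch to check the response.

Call:
play_rows(increments=[[0.2,-0.6,0.6,0.001,0,0.02,255],[0.2,-0.6,0.6,0.001,0,0.03,255],[0.2,-0.6,0.6,0.001,0,0.03,255],[0.2,-0.6,0.6,0,0,0.03,255],[0.2,-0.6,0.6,0,0,0.03,255]])

```text
clock: 13.95
tcp_pos: [0.4983, -0.2073, 0.1731]
orientation: [1.862, 2.526, 0.006]
contact_force: [-1.4, -1.0, 8.2]
grip_width: 0.0234
```

```bash
sed -i 's/^KEY=.*/KEY=np.array([4.1,0.7,68.5])/' go.py; cat >> go.py <<'E'
def turn(cw=(-.5,0.)):
    o=state(r);R=Ro.from_rotvec(o['orientation']);u=under(o);M=R.as_matrix()
    t=R.inv().apply([cw[0],cw[1],0]);az=np.degrees(np.arctan2(M[1,1],M[0,1]))
    print('under',np.round(u,2),'yaw turned',round(np.radians(25.5-az),3),'cw tool',np.round(t,2),'tilt fix',np.round((R.inv()*down(az)).as_rotvec(),4),'Ftool',np.round(R.inv().apply(o['contact_force']+[0,0,2.4]),1))
E
python3 -c "
from go import *
turn()"
```

```text
t 13.95 tcp [ 498.3 -207.3  173.1] jaw az 17.21 z [ 0.0048  0.0011 -1.    ] F [-1.4 -1.   8.2] M [-0.05  0.85  0.15] w 23.4 q7 0.81 q [-0.16  0.35  0.54  1.97 -0.24  0.88  0.81]
under [ 498.1  -203.13  104.61] yaw turned 0.145 cw tool [ 0.15 -0.48 -0.  ] tilt fix [ 0.0049  0.0004 -0.    ] Ftool [ -0.5  -1.6 -10.6]
```

Call:
play_rows(increments=[[0.1,-0.35,0.6,0.002,0,0.03,255],[0.1,-0.35,0.6,0.002,0,0.03,255],[0.1,-0.35,0.6,0.001,0,0.03,255],[0.1,-0.35,0.6,0.001,0,0.03,255],[0.1,-0.35,0.6,0,0,0.03,255]])

```text
clock: 14.45
tcp_pos: [0.4978, -0.2071, 0.1724]
orientation: [2.054, 2.377, 0.002]
contact_force: [-3.0, -1.2, 8.8]
grip_width: 0.0235
```

```bash
python3 -c "
from go import *
turn()"
```

```text
t 14.45 tcp [ 497.8 -207.1  172.4] jaw az 8.34 z [ 1.e-03  5.e-04 -1.e+00] F [-3.  -1.2  8.8] M [-0.21  0.78  0.14] w 23.5 q7 0.67 q [-0.19  0.36  0.58  1.97 -0.26  0.88  0.67]
under [ 497.99 -202.89  103.88] yaw turned 0.299 cw tool [ 0.07 -0.49 -0.  ] tilt fix [ 0.0011 -0.0004  0.    ] Ftool [ -0.7  -3.2 -11.2]
```

Call:
play_rows(increments=[[0.05,-0.55,0.6,0.001,0,0.03,255],[0.05,-0.55,0.6,0,0,0.03,255],[0.05,-0.55,0.6,0,0,0.03,255],[0,-0.55,0.6,0,0,0.03,255],[0,-0.55,0.6,0,0,0.03,255]])

```text
clock: 14.95
tcp_pos: [0.497, -0.2071, 0.1717]
orientation: [2.23, 2.21, 0.005]
contact_force: [-1.7, -1.2, 8.1]
grip_width: 0.0232
```

```bash
python3 -c "
from go import *
turn()"
```

```text
t 14.95 tcp [ 497.  -207.1  171.7] jaw az -0.52 z [ 3.4e-03  8.0e-04 -1.0e+00] F [-1.7 -1.2  8.1] M [-0.16  0.69  0.15] w 23.2 q7 0.54 q [-0.21  0.37  0.62  1.98 -0.28  0.88  0.54]
under [ 497.99 -202.97  103.17] yaw turned 0.454 cw tool [-0.  -0.5 -0. ] tilt fix [ 0.0034 -0.0008  0.    ] Ftool [ -1.2  -1.7 -10.5]
```

Call:
play_rows(increments=[[-0.05,-0.55,0.6,0.001,0,0.03,255],[-0.05,-0.55,0.6,0.001,0,0.03,255],[-0.05,-0.55,0.6,0.001,0,0.03,255],[-0.05,-0.55,0.6,0.001,0,0.03,255],[-0.1,-0.55,0.6,0,0,0.03,255]])

```text
clock: 15.45
tcp_pos: [0.4965, -0.2071, 0.1709]
orientation: [2.395, 2.032, 0.005]
contact_force: [-2.1, 0.1, 8.0]
grip_width: 0.023
```

```bash
python3 -c "
from go import *
turn()"
```

```text
t 15.45 tcp [ 496.5 -207.1  170.9] jaw az -9.37 z [ 0.0031  0.0014 -1.    ] F [-2.1  0.1  8. ] M [-0.08  0.7   0.15] w 23.0 q7 0.41 q [-0.24  0.37  0.66  1.98 -0.3   0.88  0.41]
under [ 498.04 -203.07  102.43] yaw turned 0.609 cw tool [-0.08 -0.49 -0.  ] tilt fix [ 0.0029 -0.0019  0.    ] Ftool [ -0.2  -2.1 -10.5]
```

Call:
play_rows(increments=[[-0.1,-0.6,0.6,0.001,-0.001,0.03,255],[-0.1,-0.6,0.6,0.001,0,0.03,255],[-0.1,-0.6,0.6,0.001,-0.001,0.03,255],[-0.15,-0.6,0.6,0.001,0,0.03,255],[-0.15,-0.6,0.6,0,0,0.03,255]])

```text
clock: 15.95
tcp_pos: [0.4959, -0.2069, 0.1702]
orientation: [2.544, 1.841, 0.004]
contact_force: [-3.4, -0.8, 8.0]
grip_width: 0.0229
```

Call:
play_rows(increments=[[-0.15,-0.6,0.6,0.001,0,0.03,255],[-0.15,-0.6,0.6,0,0,0.03,255],[-0.15,-0.6,0.6,0.001,0,0.03,255],[-0.2,-0.6,0.6,0,0,0.03,255],[-0.2,-0.6,0.6,0,0,0.03,255]])

```text
clock: 16.45
tcp_pos: [0.4953, -0.2067, 0.1694]
orientation: [2.678, 1.639, 0.008]
contact_force: [-2.6, -0.9, 7.3]
grip_width: 0.0232
```

```bash
python3 -c "
from go import *
turn()"
```

```text
t 16.45 tcp [ 495.3 -206.7  169.4] jaw az -27.05 z [ 0.0054  0.0012 -1.    ] F [-2.6 -0.9  7.3] M [-0.12  0.7   0.14] w 23.2 q7 0.14 q [-0.3   0.39  0.73  1.99 -0.34  0.88  0.14]
under [ 498.11 -203.27  100.94] yaw turned 0.917 cw tool [-0.23 -0.45 -0.  ] tilt fix [ 0.0043 -0.0035  0.    ] Ftool [-2.  -1.9 -9.7]
```

Call:
play_rows(increments=[[-0.3,-0.6,0.6,0.001,-0.001,0.03,255],[-0.3,-0.6,0.6,0.001,-0.001,0.03,255],[-0.3,-0.6,0.6,0.001,-0.001,0.03,255],[-0.3,-0.6,0.6,0.001,-0.001,0.03,255],[-0.3,-0.6,0.6,0.001,0,0.03,255]])

```text
clock: 16.95
tcp_pos: [0.4948, -0.2063, 0.1687]
orientation: [2.796, 1.428, 0.006]
contact_force: [-1.8, -0.8, 7.5]
grip_width: 0.0231
```

Call:
play_rows(increments=[[-0.35,-0.6,0.6,0.001,-0.001,0.03,255],[-0.35,-0.6,0.6,0,0,0.03,255],[-0.35,-0.6,0.6,0.001,-0.001,0.03,255],[-0.35,-0.6,0.6,0,0,0.03,255],[-0.35,-0.6,0.6,0,0,0.03,255]])

```text
clock: 17.45
tcp_pos: [0.4943, -0.2059, 0.168]
orientation: [2.897, 1.209, 0.009]
contact_force: [-2.3, 0.1, 7.4]
grip_width: 0.0232
```

```bash
python3 -c "
from go import *
turn()"
```

```text
t 17.45 tcp [ 494.3 -205.9  168. ] jaw az -44.71 z [ 6.2e-03 -5.0e-04 -1.0e+00] F [-2.3  0.1  7.4] M [-0.14  0.67  0.1 ] w 23.2 q7 -0.12 q [-0.36  0.41  0.81  2.   -0.39  0.88 -0.12]
under [ 498.15 -203.54   99.47] yaw turned 1.225 cw tool [-0.35 -0.36 -0.  ] tilt fix [ 0.0048 -0.0039  0.    ] Ftool [-1.5 -1.7 -9.9]
```

Call:
play_rows(increments=[[-0.4,-0.5,0.6,0.001,-0.001,0.03,255],[-0.4,-0.5,0.6,0.001,-0.001,0.03,255],[-0.4,-0.5,0.6,0.001,-0.001,0.03,255],[-0.4,-0.5,0.6,0.001,-0.001,0.03,255],[-0.4,-0.5,0.6,0.001,0,0.03,255]])

```text
clock: 17.95
tcp_pos: [0.4941, -0.2056, 0.1672]
orientation: [2.983, 0.982, 0.007]
contact_force: [-1.5, -0.4, 6.8]
grip_width: 0.0233
```

Call:
play_rows(increments=[[-0.4,-0.5,0.6,0.001,-0.001,0.03,255],[-0.4,-0.5,0.6,0.001,-0.001,0.03,255],[-0.4,-0.5,0.6,0.001,-0.001,0.03,255],[-0.4,-0.5,0.6,0.001,-0.001,0.02,255],[-0.4,-0.5,0.6,0.001,0,0.01,255]])

```text
clock: 18.45
tcp_pos: [0.494, -0.2053, 0.1665]
orientation: [3.039, 0.796, 0.006]
contact_force: [-2.0, -0.4, 9.2]
grip_width: 0.0231
```

```bash
python3 - <<'E'
from go import *
turn()
from km import *
from bench import grab_frame
o=r.get_obs();f=grab_frame('scene');np.savez('scene5.npz',**f);u,v=map(int,proj(f,[.498,-.203,.12]));cv2.imwrite('pics/turned.png',cv2.resize(f['color'][v-40:v+40,u-40:u+40],None,fx=7,fy=7,interpolation=cv2.INTER_CUBIC))
E
```

```text
t 18.45 tcp [ 494.  -205.3  166.5] jaw az -60.63 z [ 3.6e-03  9.0e-04 -1.0e+00] F [-2.  -0.4  9.2] M [-0.19  0.73  0.1 ] w 23.1 q7 -0.34 q [-0.41  0.44  0.89  2.   -0.44  0.9  -0.34]
under [ 498.12 -203.81   98.05] yaw turned 1.503 cw tool [-0.44 -0.25 -0.  ] tilt fix [ 0.001  -0.0036  0.    ] Ftool [ -1.9  -0.6 -11.6]
```

View pics/turned.png

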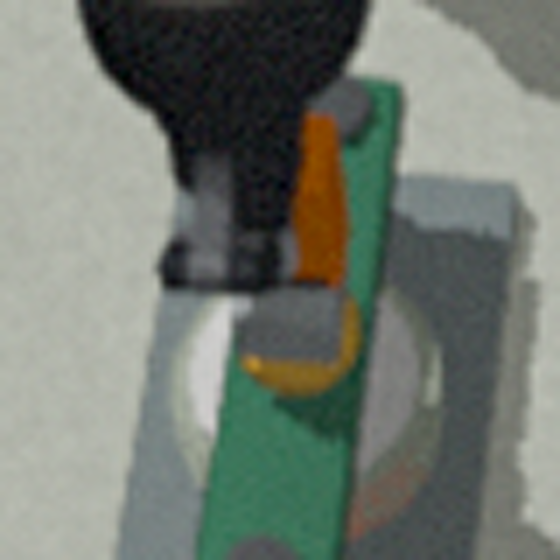

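Call:
play_rows(increments=[[-0.2,-0.1,0.3,0,-0.002,0,255],[-0.1,0,0.1,0,0,0,255],[0,0,0,0,0,-0.01,255],[0,0,0,0,0,0,255]], force=20)

```text
clock: 18.9
tcp_pos: [0.4942, -0.2051, 0.1667]
orientation: [3.034, 0.812, 0.003]
contact_force: [-2.5, -0.4, 5.5]
grip_width: 0.023
```

```bash
python3 -c "
from go import *
turn()"
```

```text
t 18.9 tcp [ 494.2 -205.1  166.7] jaw az -60.02 z [ 2.2e-03  1.0e-04 -1.0e+00] F [-2.5 -0.4  5.5] M [-0.25  0.63  0.04] w 23.0 q7 -0.34 q [-0.4   0.44  0.88  2.   -0.44  0.9  -0.34]
under [ 498.21 -203.69   98.18] yaw turned 1.493 cw tool [-0.43 -0.25 -0.  ] tilt fix [ 0.001  -0.0019  0.    ] Ftool [-2.3 -0.9 -7.9]
```

Call:
play_rows(increments=[[-0.2,-0.1,-0.2,0,0,0,255],[-0.2,-0.1,-0.2,0,0,0,255]])

```text
clock: 19.1
tcp_pos: [0.494, -0.2051, 0.1668]
orientation: [3.034, 0.812, 0.004]
contact_force: [-0.8, -1.6, 0.9]
grip_width: 0.0233
```

```bash
python3 -c "
from go import *
turn()"
```

```text
t 19.1 tcp [ 494.  -205.1  166.8] jaw az -60.03 z [ 2.5e-03 -3.0e-04 -1.0e+00] F [-0.8 -1.6  0.9] M [-0.43  0.1   0.02] w 23.3 q7 -0.34 q [-0.41  0.44  0.88  2.   -0.44  0.9  -0.34]
under [ 498.04 -203.64   98.28] yaw turned 1.493 cw tool [-0.43 -0.25 -0.  ] tilt fix [ 0.0015 -0.002   0.    ] Ftool [-1.4  1.  -3.4]
```

Call:
play_rows(increments=[[-0.1,0,0,0,0,0,175],[0,0,0,0,0,0,165],[0,0,0,0,0,0,150],[0,0,0,0,0,0,130],[0,0,0,0,0,0,100]])

```text
clock: 19.6
tcp_pos: [0.4944, -0.2032, 0.1658]
orientation: [-3.034, -0.814, -0.004]
contact_force: [-0.2, 0.1, 0.4]
grip_width: 0.0518
```

```bash
python3 -c "
from go import *
turn()"
```

```text
t 19.6 tcp [ 494.4 -203.2  165.8] jaw az -59.96 z [ 0.0023  0.0014 -1.    ] F [-0.2  0.1  0.4] M [-0.01  0.02  0.01] w 51.8 q7 -0.34 q [-0.41  0.44  0.88  2.   -0.44  0.9  -0.34]
under [ 498.48 -201.63   97.35] yaw turned 1.492 cw tool [-0.43 -0.25 -0.  ] tilt fix [-0.0001 -0.0027 -0.    ] Ftool [-0.1 -0.2 -2.8]
```

Call:
play_rows(increments=[[0,1,0,0,0,0,60],[0,0,0,0,0,0,0],[0,0,0,0,0,0,0],[0,0,0,0,0,0,0]])

```text
clock: 20.0
tcp_pos: [0.4951, -0.204, 0.1658]
orientation: [-3.033, -0.814, -0.004]
contact_force: [-1.1, -0.7, -0.5]
grip_width: 0.0856
```

```bash
python3 - <<'E'
from go import *
turn()
from bench import grab_frame
f=grab_frame('scene');u,v=map(int,proj(f,[.498,-.203,.12]));cv2.imwrite('pics/rel.png',cv2.resize(f['color'][v-40:v+40,u-40:u+40],None,fx=7,fy=7,interpolation=cv2.INTER_CUBIC))
E
```

```text
t 20.0 tcp [ 495.1 -204.   165.8] jaw az -59.96 z [ 0.0025  0.0015 -1.    ] F [-1.1 -0.7 -0.5] M [-0.06  0.05 -0.01] w 85.6 q7 -0.34 q [-0.4   0.44  0.88  2.   -0.44  0.9  -0.34]
under [ 499.14 -202.5    97.35] yaw turned 1.492 cw tool [-0.43 -0.25 -0.  ] tilt fix [-0.0001 -0.0029 -0.    ] Ftool [-1.3  0.  -1.9]
```

View pics/rel.png

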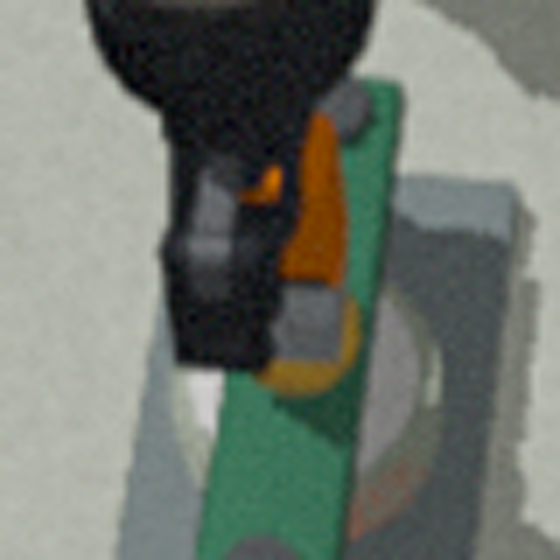

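The fingers are open and the key stands, with its block at about (310,325). Rising straight up.

Call:
play_rows(increments=[[0,0,-8,0,0,0,0],[0,0,-12,0,0,0,0],[0,0,-15,0,0,0,0],[0,0,-15,0,0,0,0],[0,0,-20,0,0,0,0]])

```text
clock: 20.55
tcp_pos: [0.4935, -0.2042, 0.2393]
orientation: [-3.033, -0.812, 0.001]
contact_force: [0.9, -0.2, 0.4]
grip_width: 0.0858
```

Call:
play_rows(increments=[[0,0,-25,0,0,0,0],[0,0,-25,0,0,0,0],[0,0,-20,0,0,0,0],[0,0,-5,0,0,0,0],[0,0,0,0,0,0,0]])

```text
clock: 21.05
tcp_pos: [0.4941, -0.2063, 0.3237]
orientation: [3.035, 0.809, 0.011]
contact_force: [-0.2, -0.2, 0.0]
grip_width: 0.0854
```

```bash
python3 - <<'E'
from go import *
turn()
from km import COR
from bench import grab_frame
ims=[]
for n in('scene','top'):
    f=grab_frame(n);np.savez(n+'6.npz',**f);u,v=map(int,proj(f,[.498,-.203,.12]));ims.append(cv2.resize(f['color'][v-40:v+40,u-40:u+40],None,fx=5,fy=5,interpolation=cv2.INTER_CUBIC))
    C=(cloud(f)+COR[n])*1e3;hsv=cv2.cvtColor(f['color'],cv2.COLOR_BGR2HSV).astype(int);H,S=hsv[...,0],hsv[...,1]
    m=(H<20)&(S>150)&(f['depth']>0)&(np.hypot(C[...,0]-498,C[...,1]+203)<40)&(C[...,2]>135);P=C[m]
    print(n,len(P),'top z',np.percentile(P[:,2],[50,90,97]));T=P[P[:,2]>206]
    if len(T)>10:print(' top rect',cv2.minAreaRect(T[:,:2].astype(np.float32)))
    # lean: face plane normals via SVD of side points
    s=P[(P[:,2]<203)]
    if len(s)>20:
        c=s.mean(0);n_=np.linalg.svd(s-c)[2][2];print(' side normal',np.round(n_,3),'resid',np.std((s-c)@n_))
cv2.imwrite('pics/fin.png',np.hstack(ims))
E
```

```text
t 21.05 tcp [ 494.1 -206.3  323.7] jaw az -60.16 z [ 0.0067  0.0015 -1.    ] F [-0.2 -0.2  0. ] M [-0.02  0.03  0.04] w 85.4 q7 -0.52 q [-0.57  0.24  1.03  1.82 -0.23  1.2  -0.52]
under [ 498.47 -204.81  255.26] yaw turned 1.495 cw tool [-0.43 -0.25 -0.  ] tilt fix [ 0.002  -0.0065  0.    ] Ftool [-0.3  0.  -2.4]
scene 467 top z [208.45068358 214.60085256 216.03848856]
 top rect ((504.058837890625, -213.78428649902344), (37.93775177001953, 48.65805435180664), 34.69218063354492)
 side normal [-0.59   0.808 -0.004] resid 2.3112202654616247Traceback (most recent call last):
  File "<stdin>", line 10, in <module>
    return _quantile_unchecked(
        a, q, axis, out, overwrite_input, method, keepdims, weights)
    return _ureduce(a,
                    func=_quantile_ureduce_func,
    ...<5 lines>...
                    overwrite_input=overwrite_input,
                    method=method)
    r = func(a, **kwargs)
    result = _quantile(arr,
                       quantiles=q,
    ...<2 lines>...
                       out=out,
                       weights=wgt)
    slices_having_nans = np.isnan(arr[-1, ...])
                                  ~~~^^^^^^^^^
IndexError: index -1 is out of bounds for axis 0 with size 0
```

Call:
play_rows(increments=[[10,-18,0,0,0,0,0],[20,-35,0,0,0,0,0],[20,-35,0,0,0,0,0],[20,-35,0,0,0,0,0],[20,-35,0,0,0,0,0]])

```text
clock: 21.65
tcp_pos: [0.4896, -0.0253, 0.3175]
orientation: [3.039, 0.785, -0.007]
contact_force: [1.0, -0.2, 0.4]
grip_width: 0.0856
```

Call:
play_rows(increments=[[20,-35,0,0,0,0,0],[20,-35,0,0,0,0,0],[20,-35,0,0,0,0,0],[10,-18,0,0,0,0,0],[0,0,0,0,0,0,0]])

```text
clock: 22.15
tcp_pos: [0.4859, 0.1284, 0.311]
orientation: [3.034, 0.801, -0.022]
contact_force: [-0.2, -1.2, -0.6]
grip_width: 0.085
```

```bash
python3 - <<'E'
from go import *
turn()
from km import COR
from bench import grab_frame
ims=[]
for n in('scene','top'):
    f=grab_frame(n);np.savez(n+'6.npz',**f);cv2.imwrite(f'pics/{n}6.png',f['color']);u,v=map(int,proj(f,[.498,-.203,.15]));ims.append(cv2.resize(f['color'][v-40:v+40,u-40:u+40],None,fx=5,fy=5,interpolation=cv2.INTER_CUBIC))
cv2.imwrite('pics/fin.png',np.hstack(ims))
for n in('scene','top'):
    f=dict(np.load(n+'6.npz'))
    C=(cloud(f)+COR[n])*1e3;hsv=cv2.cvtColor(f['color'],cv2.COLOR_BGR2HSV).astype(int);H,S=hsv[...,0],hsv[...,1]
    m=(H<20)&(S>130)&(f['depth']>0)&(np.hypot(C[...,0]-498,C[...,1]+203)<40)&(C[...,2]>135);P=C[m]
    print(n,len(P))
    if len(P)<20:continue
    print('z',np.percentile(P[:,2],[5,50,90,97]));T=P[P[:,2]>208]
    if len(T)>10:print(' top rect',cv2.minAreaRect(T[:,:2].astype(np.float32)),np.median(T[:,2]))
E
```

```text
t 22.15 tcp [485.9 128.4 311. ] jaw az -60.42 z [-0.0125 -0.0069 -0.9999] F [-0.2 -1.2 -0.6] M [-0.01 -0.03  0.01] w 85.0 q7 -1.29 q [-1.16  0.15  0.88  1.89 -0.12  1.17 -1.29]
under [488.96 129.39 242.47] yaw turned 1.5 cw tool [-0.43 -0.25  0.01] tilt fix [-0.0002  0.0143  0.    ] Ftool [-0.8  0.9 -1.8]
scene 476
z [159.4197655  207.02071406 214.71965958 216.04727044]
 top rect ((496.8816833496094, -203.3909149169922), (38.08240509033203, 26.30483627319336), 35.79497146606445) 212.92803344508582
top 261
z [171.13302516 211.85482936 216.28225486 218.04402467]
 top rect ((497.676513671875, -203.80018615722656), (37.64858627319336, 24.32643699645996), 28.694639205932617) 213.36147862501815
```

View pics/fin.png

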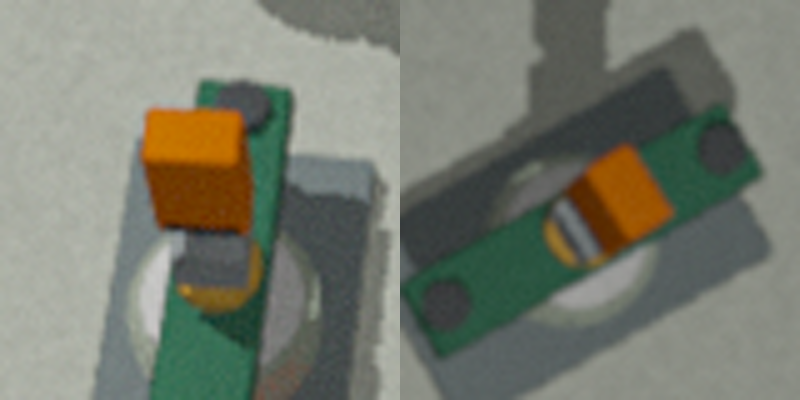

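The key stands upright: its top centre is at (497,-204,213), less than about 1 mm off the base axis, and its underside is at about 98 mm. Handing in.

```bash
python3 -c "
from bench import r
print(r.hand_in());print(r.get_obs()['clock'])"
```

```text
the job is handed in; nothing more can be done
None
the job is handed in; nothing more can be done
```

The screw is turned in by about 1.4 rad, and the larger key is standing released and upright on its head. The job was handed in at about 22 s of the 72 s allowed. `hand_in` reported no verdict.

- **What I did:** I took the larger key from the right-hand blue stand and lowered it, tilted to match the screw's lean of about 5.7°. After seating it fully I brought key and screw upright about the screw's pivot. I then turned clockwise with about 8–12 N of press, eased the press off, opened the fingers and moved the arm clear.
- **Turn:** The key's yaw changed by about 1.49 rad, and the screw sank about 6.9 mm. The 1.4 rad is an estimate from those two figures, since the joint angle itself cannot be read.
- **Final pose:** In both cameras the key's top centre is at about (497, -204, 213) mm, within about 1 mm of the axis it turned on. That is a lean of roughly 0.01 rad. The underside is at about 98 mm, consistent with full seating.
- **What disagreed or was weak:** The two cameras differ by about 4 mm in x, so I averaged them. The key slid about 1 mm in the grip while being brought upright. A sideways force of 2–3 N stayed on the key during the turn. The screw's own lean was only inferred from the key being flat on the head.
- **Not measured:** I did not re-measure the bystanders. Nothing in the moves came near them.

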